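# Tip the used paint pots from a hand tray into the scrap bin

### The job

Pick up the green hand tray that holds the two paint pots (yellow band and blue band) by its black handle, carry it to the blue scrap bin with the pots in it, and tip both pots out of it into the bin. Then set the empty tray down upright on the table beside the bin, for instance where it stood, and let go. The other green tray, with the white castings, is not wanted.

Things in the scene. Friction and masses are not known exactly. Their poses are not given: they have to be found in the camera images.
- tray: Green tray, 0.22 kg, handle pointing away from the robot. Pan 110 (x) x 100 (y) mm, floor 4, sides 28, back 40 high, front lip (x = -55) 8 high. Flat black handle: x 55 to 145, 14 wide (y), z 18 to 40. Origin: centre of pan's underside, x to the handle. Pots leave over the lip at 60-70 degrees of tilt, none below 20. A twin with castings stands on the bin's other side; they swap places.
- bin: Blue plastic scrap bin, open square box, fixed, between the two trays: 150 x 150 mm outside (160 over the rim), 140 x 140 inside, 65 high, walls and floor 5; white card on its front. Origin: centre of its underside, x away from the card. Round it: the wall behind the table, at x = 0.67 - 0.27 y (m), and on the right a sloping drawing board, beyond y = -0.2: keep the wrist off both.
- pot_yellow: White paint pot, white cap, yellow band, 39 mm diameter, 50 mm high, about 60 g; starts upright in the wanted tray. Origin: centre of its underside, z to the cap.
- pot_blue: White paint pot, black cap, blue band, 39 mm diameter, 46 mm high, about 60 g; starts upright in the wanted tray. Origin: centre of its underside, z to the cap.

How it is judged:
On the way, in this order (a step that is already met when the one before it is completed fails the run):
1. the tray is lifted off the table, level, with both pots in it (height (world z) of tray above 0.05 m and angle between tray's own z axis and vertical below 0.3 rad and x of pot_yellow in the frame of tray between -0.055 and 0.055 m and y of pot_yellow in the frame of tray between -0.05 and 0.05 m and z of pot_yellow in the frame of tray between -0.01 and 0.04 m and x of pot_blue in the frame of tray between -0.055 and 0.055 m and y of pot_blue in the frame of tray between -0.05 and 0.05 m and z of pot_blue in the frame of tray between -0.01 and 0.04 m), for 0.1 s.
2. the raised tray is tilted at the bin with both pots still in it (height (world z) of tray above 0.05 m and angle between tray's own z axis and vertical above 0.4 rad and horizontal distance between tray and bin below 0.25 m and x of pot_yellow in the frame of tray between -0.055 and 0.055 m and y of pot_yellow in the frame of tray between -0.05 and 0.05 m and z of pot_yellow in the frame of tray between -0.01 and 0.04 m and x of pot_blue in the frame of tray between -0.055 and 0.055 m and y of pot_blue in the frame of tray between -0.05 and 0.05 m and z of pot_blue in the frame of tray between -0.01 and 0.04 m).
3. both pots are in the bin (x of pot_yellow in the frame of bin between -0.072 and 0.072 m and y of pot_yellow in the frame of bin between -0.072 and 0.072 m and z of pot_yellow in the frame of bin between 0 and 0.065 m and x of pot_blue in the frame of bin between -0.072 and 0.072 m and y of pot_blue in the frame of bin between -0.072 and 0.072 m and z of pot_blue in the frame of bin between 0 and 0.065 m), for 0.2 s.
At the end, for the whole second after the job is handed in: Both paint pots lie at rest inside the bin (between its walls, their undersides' centres less than 65 mm above its underside), and the tray stands at rest, upright within 6 degrees and within 12 mm of the table top, outside the bin (all of step 3 and linear speed of each of pot_yellow, pot_blue below 0.03 m/s and angle between tray's own z axis and vertical below 0.1 rad and height (world z) of tray between -0.01 and 0.012 m and horizontal distance between tray and bin above 0.12 m and linear speed of tray below 0.02 m/s); the robot touches nothing.
It also fails if it takes over 50 s, if anything falls off the work surface, if the arm or the gripper's body presses on something with over 40 N, if the wrist force passes 120 N, or if a joint passes its speed limit or range.

### The arm

A 6-joint arm with a two-finger parallel gripper is mounted at the origin on the work surface; the furniture and walls round the work are solid. World frame = base frame: x ahead of the robot, y to its left, z up, the work surface at z = 0. Lengths are in m, angles in rad, forces in N, time in s.
With the tool pointing down it reaches from about 0.4 to 0.825 m from the base axis. Payload 7 kg.
Tool frame: the origin (TCP) lies at the very end of the fingers, on their centre line; the grasp point (between the pads) lies arm.hold_point_z behind it (arm.hold_point_z is the distance from the TCP to the grasp point, in m); z points along the fingers, y is the line along which they close (so a half turn about z gives the same grasp; the last joint's range is limited). The gripper opens to 88 mm and grips with 3 to 60 N. Pads are 19 mm wide; open, the fingers measure 130 mm over their backs; the gripper's body (78 mm by 193 mm) begins 47 mm behind the grasp point.
Start: joints at [1.603, 0.359, 0.012, 0, -1.224, -0.288], TCP at [0.171, 0.653, 0.227] pointing down, gripper open.
Joint ranges: [-3.07, 3.07], [-1.43, 2.12], [-1.02, 1.25], [-3.03, 1.67], [-3.05, -0], [-3.03, 3.03]. Speed limits (rad/s): [2.39, 2.39, 3.01, 3.14, 3.14, 3.14].

### API

Orientations are given as [roll, pitch, yaw] about the fixed x, y, z axes, in that order (R = Rz(yaw) Ry(pitch) Rx(roll)).
In Python, from station import arm gives the robot as it stands.
- The arm moves only by the shell command python3 nudge.py [FORCE], which reads ROWS from standard input. ROWS is a JSON list of rows, 1 to 20 of them, each of 5 numbers: the finger opening in m, then dx, dy, dz in m, then a turn about the tool's z in rad; each row is the pose to reach, as a shift and turn from the pose commanded when the command began, along the tool's axes at that moment; what a row does not reach only later rows make up. A row lasts 1/12 s, in which the tool goes at most 0.0417 m and 0.125 rad, less where a joint would pass 70% of its speed; a pose out of reach is approached as far as the arm can. The fingers move at their own pace and stop on an object; FORCE is the grip in N (left out, the last holds). Time passes only in rows, so rows that do not move let the fingers close. It prints the time, the measured TCP pose, the force, the opening and the grip force at its end. Input that does not fit is refused with a message, and nothing moves.
- arm.get_state(): the state, without advancing time (a new reading comes with each control period).
- arm.grab_frame(name): name is "scene" or "top" or "wrist"; returns the picture (480x640x3 uint8, red, green, blue); there is no depth.
- arm.camera_params(name): a dict with "fx", "fy", "cx", "cy" (pixels), "T" (4x4, takes a point from camera to world coordinates); the wrist camera has in their place "hand_eye" (4x4, takes a point from camera to tool coordinates, whose origin is the TCP and whose axes are the flange's). Camera axes: x right, y down, z forward; pixel columns grow to the right and rows downward; lengths in m; the calibration is good to about 2 mm. A picture is of the moment at which its call begins: read the wrist's pose just before it. camera_params takes no time and is no camera call.
- arm.job_done(): hands the job in; it is judged then, once.
The state is a dict: "t": time; "q": joint angles; "qd": joint speeds; "joint_efforts": joint torques, N m; "eef_pos": TCP position; "ee_rot": TCP orientation; "force": force on the tool from outside, world axes, zero at the start; "moment": the same for the moment, N m; "width": finger opening in m; "gripper_force": force on a finger pad.
Only numpy, scipy, OpenCV 4.12 (cv2) and the standard library are available. Lean on these libraries where they do the work, as an engineer would, in place of code of your own. Each camera call takes 0.05 s, during which the arm holds its last target. There are 200 camera calls.

## Working session

There is one attempt and no reset: what is moved stays moved. The work goes in short steps, Python scripts to look and compute and a shell command to move; the robot and the scene stay as the last step left them, time stands still between calls to the robot, and variables do not carry over. Pictures are saved under pics/ and viewed, at most 12 in all, crops included, and the job is handed in when it is done.

```bash
ls; mkdir -p pics; python3 - <<'E'
from station import arm
import cv2
print(arm.hold_point_z, arm.get_state())
for n in("scene","top"):
    f=arm.grab_frame(n);cv2.imwrite(f"pics/{n}0.png",f[:,:,::-1])
    print(n,arm.camera_params(n))
print(arm.camera_params("wrist"))
E
```

```text
nudge.py
pics
station.py
0.0188 {'t': 0.0, 'q': array([ 1.60309613e+00,  3.59397249e-01,  1.10360993e-02, -3.30911744e-04,
       -1.22408827e+00, -2.88105085e-01]), 'qd': array([-0.00213685,  0.00085063, -0.00096058,  0.00013165,  0.00033938,
        0.00043942]), 'joint_efforts': array([-7.98453984e-04, -5.82710838e+01,  2.93055135e+01,  6.99728161e+00,
        6.98360396e-03, -1.62211750e-04]), 'eef_pos': array([0.17069785, 0.65254822, 0.22560954]), 'ee_rot': array([ 3.13991930e+00, -1.71492853e-04, -2.55917837e-01]), 'force': array([0.3534271 , 0.76975701, 0.57108602]), 'moment': array([0.01197858, 0.0098034 , 0.00653382]), 'gripper_force': 0.0, 'width': 0.08755063883339784}
scene {'fx': 536.1411081500921, 'fy': 536.1411081500921, 'cx': 322.7673223168998, 'cy': 238.4246531534534, 'T': array([[ 0.9145265 ,  0.20430561, -0.34914251,  0.74189145],
       [ 0.40412182, -0.49999128,  0.76595971, -0.67032396],
       [-0.01807834, -0.84158656, -0.53981963,  0.57821602],
       [ 0.        ,  0.        ,  0.        ,  1.        ]])}
top {'fx': 524.1329271848168, 'fy': 524.1329271848168, 'cx': 320.0457104227736, 'cy': 241.49267304677556, 'T': array([[ 0.00129603, -0.99519897,  0.09786382,  0.31854387],
       [-0.99968416, -0.00374559, -0.02485073,  0.07016168],
       [ 0.02509797, -0.0978007 , -0.9948895 ,  0.94915364],
       [ 0.        ,  0.        ,  0.        ,  1.        ]])}
{'fx': 337.22650084771465, 'fy': 337.22650084771465, 'cx': 314.7589357198963, 'cy': 240.0579538363788, 'hand_eye': array([[-4.55723544e-05, -9.67346348e-01, -2.53458163e-01,
         6.78299901e-02],
       [ 9.99999755e-01, -2.21096689e-04,  6.64033580e-04,
        -5.33792198e-04],
       [-6.98389220e-04, -2.53458071e-01,  9.67346121e-01,
        -1.58763264e-01],
       [ 0.00000000e+00,  0.00000000e+00,  0.00000000e+00,
         1.00000000e+00]])}
```

View pics/scene0.png

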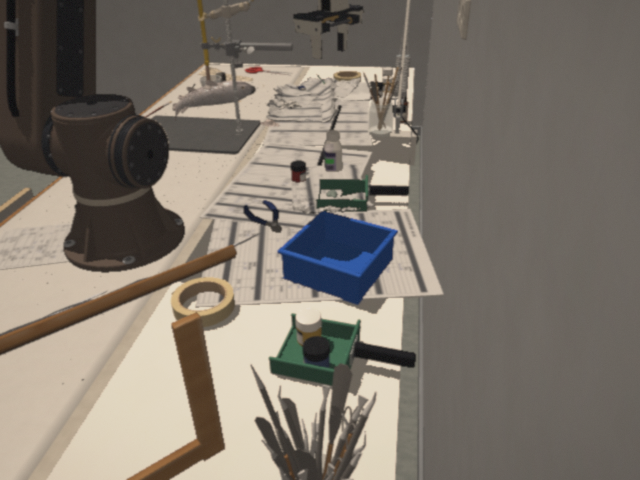

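View pics/top0.png

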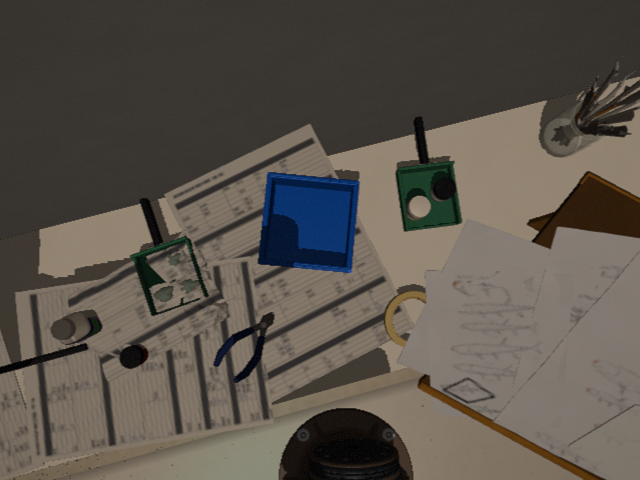

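The pictures show the wanted tray right of the bin: in the top view its pan is around (428,196), with the handle from (424,160) to (419,118). The bin is around (310,222). In the scene view the handle runs from (357,349) to (414,359). I'll enlarge both views to read the pixels more closely.

```bash
python3 - <<'E'
import cv2,numpy as np
a=cv2.imread("pics/top0.png")[105:285,250:470]; b=cv2.imread("pics/scene0.png")[205:390,260:425]
a=cv2.resize(a,None,fx=2.4,fy=2.4,interpolation=2)   # x/2.4+250,y/2.4+105
b=cv2.resize(b,None,fx=1.6,fy=2.4,interpolation=2)
b=cv2.resize(b,(264,444)) # x/1.6+260, y/2.4+205
c=np.zeros((444,528+264,3),np.uint8); c[:432,:528]=a; c[:,528:]=b
cv2.imwrite("pics/crop1.png",c)
E
```

```text
(no output)
```

View pics/crop1.png

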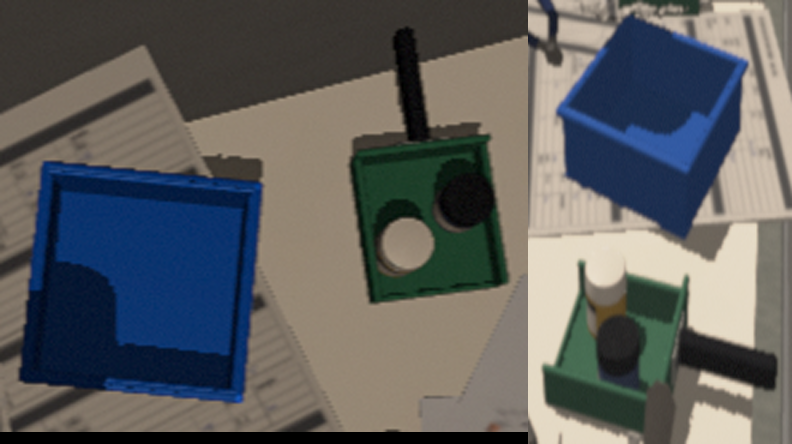

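The crop shows the handle tip at (404,30) and its base at (418,138) in the top half. In the scene half they are at about (775,355) and (682,333). The bin rim corners are clear in both views, so I'll triangulate.

```bash
cat > h.py <<'E'
import numpy as np
from station import arm
from scipy.spatial.transform import Rotation as R
def Tcam(n,s=None):
    p=arm.camera_params(n)
    if n!="wrist": return p,p["T"]
    T=np.eye(4);T[:3,:3]=R.from_euler("xyz",s["ee_rot"]).as_matrix();T[:3,3]=s["eef_pos"]
    return p,T@p["hand_eye"]
def ray(n,uv,s=None):
    p,T=Tcam(n,s)
    d=T[:3,:3]@[(uv[0]-p["cx"])/p["fx"],(uv[1]-p["cy"])/p["fy"],1]
    return T[:3,3],d/np.linalg.norm(d)
def tri(*rs):
    A=sum(np.eye(3)-np.outer(d,d) for o,d in rs);b=sum((np.eye(3)-np.outer(d,d))@o for o,d in rs)
    x=np.linalg.solve(A,b);return x,max(np.linalg.norm(np.cross(x-o,d)) for o,d in rs)
def plane(n,uv,z,s=None):
    o,d=ray(n,uv,s);return o+d*(z-o[2])/d[2]
E
python3 - <<'E'
from h import *
np.set_printoptions(precision=4,suppress=True)
t=lambda x,y:(x/2.4+250,y/2.4+105); c=lambda x,y:((x-528)/1.6+260,y/2.4+205)
P=[("tip",(404,30),(775,357)),("base",(418,138),(683,335)),("binL-far",(45,163),(632,18)),("bin R-far",(262,183),(746,66)),("binRnear",(242,401),(687,168)),("binLnear?",(22,381),(560,107)),
("white cap",(406,244),(607,262)),("black cap",(466,200),(620,330)),("trayFL",(352,157),(581,262)),("trayBR",(488,138),(686,278))]
for n,a,b in P: print(n,*tri(ray("top",t(*a)),ray("scene",c(*b))))
for n,a in [("tip",(404,30)),("base",(418,138))]: print(n,plane("top",t(*a),.04))
for a in [(45,163),(262,183),(242,401),(22,381)]: print("bin",plane("top",t(*a),.065))
for a in [(352,157),(488,138)]: print("trayback",plane("top",t(*a),.04))
for a in [(372,300),(507,284)]: print("trayfront",plane("top",t(*a),.02))
E
```

```text
tip [ 0.6316 -0.1289  0.0398] 0.0005983985055093903
base [ 0.5504 -0.1389  0.0357] 0.0006432354348323921
binL-far [0.458  0.1005 0.1247] 0.058549179476565856
bin R-far [ 0.5259 -0.001   0.134 ] 0.03247729329748681
binRnear [0.4212 0.016  0.0178] 0.06978507410729937
binLnear? [ 0.3327  0.1313 -0.0134] 0.04696869485382384
white cap [ 0.4682 -0.1243  0.0536] 0.00019305942401556697
black cap [ 0.5019 -0.1699  0.049 ] 0.00029308575954860603
trayFL [ 0.4885 -0.1105  0.0623] 0.048643927899784334
trayBR [ 0.5475 -0.1672  0.1004] 0.013632167235029746
tip [ 0.6321 -0.1286  0.04  ]
base [ 0.5499 -0.1376  0.04  ]
bin [0.5232 0.1361 0.065 ]
bin [ 0.5098 -0.019   0.065 ]
bin [ 0.3538 -0.004   0.065 ]
bin [0.3675 0.1506 0.065 ]
trayback [ 0.5352 -0.0883  0.04  ]
trayback [ 0.5503 -0.1899  0.04  ]
trayfront [ 0.4312 -0.1054  0.02  ]
trayfront [ 0.4437 -0.2073  0.02  ]
```

```bash
echo '[[0.085,0.06,0.065,0,0.12],[0.085,0.09,0.10,0,0.25],[0.085,0.12,0.13,0,0.37],[0.085,0.15,0.16,0,0.5],[0.085,0.18,0.19,0,0.62],[0.085,0.21,0.22,0,0.75],[0.085,0.24,0.25,0,0.87],[0.085,0.27,0.29,0,1.0],[0.085,0.3,0.32,0,1.12],[0.085,0.33,0.35,0,1.25],[0.085,0.36,0.38,0,1.37],[0.085,0.38,0.41,0,1.5],[0.085,0.41,0.44,0,1.62],[0.085,0.44,0.47,0,1.75],[0.085,0.47,0.5,0,1.87],[0.085,0.5,0.53,0,2.0],[0.085,0.53,0.56,0,2.12],[0.085,0.56,0.6,0,2.25],[0.085,0.58,0.63,0,2.37],[0.085,0.606,0.654,0,2.5]]' | python3 nudge.py
```

```text
t: 1.77
eef_pos: [0.5651, -0.083, 0.2263]
ee_rot: [3.141, -0.0, -2.757]
force: [1.1, 1.9, -0.1]
width: 0.0854
gripper_force: 0.0
```

```bash
echo '[[0.085,0,0,0.02,0.125],[0.085,0,0,0.04,0.25],[0.085,0,0,0.06,0.266],[0.085,0,0,0.06,0.266],[0.085,0,0,0.06,0.266]]' | python3 nudge.py; python3 - <<'E'
from h import *; import cv2
s=arm.get_state();print(s["eef_pos"],s["ee_rot"],s["q"])
f=arm.grab_frame("wrist");cv2.imwrite("pics/w1.png",f[:,:,::-1])
E
```

```text
t: 2.18
eef_pos: [0.5642, -0.0811, 0.1657]
ee_rot: [-3.141, -0.003, -3.016]
force: [0.7, 0.4, 0.9]
width: 0.0847
gripper_force: 0.0
[ 0.56419294 -0.08113464  0.16574688] [-3.14123385e+00 -2.89510693e-03 -3.01559405e+00] [ 2.00463233e-01  2.36742368e-01 -3.07052438e-01  1.66143519e-04
 -1.02991530e+00 -1.64534619e+00]
```

View pics/w1.png

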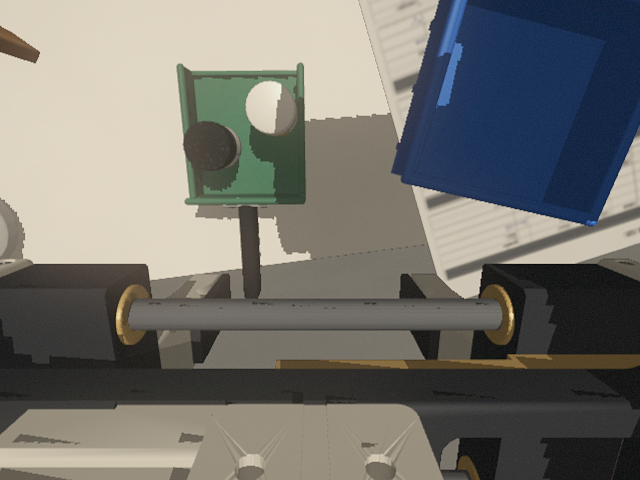

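The wrist view shows the handle leaving the back wall at about (250,208) and running down to (252,295). The back rim ends are at (187,202) and (305,202), and the bin is at upper right.

```bash
python3 - <<'E'
from h import *
np.set_printoptions(precision=4,suppress=True)
s=arm.get_state()
for uv in [(250,208),(252,294),(187,202),(305,202)]: print(plane("wrist",uv,.04,s))
t=lambda x,y:(x/2.4+250,y/2.4+105)
print(tri(ray("wrist",(250,207),s),ray("top",t(418,138))),tri(ray("wrist",(187,202),s),ray("top",t(488,138))),tri(ray("wrist",(305,202),s),ray("top",t(352,157))))
for uv in [(404,181),(592,224)]: print("bin",plane("wrist",uv,.065,s))
h=np.array([.632,-.1286]);u=np.array([np.cos(.12),np.sin(.12)])
g=h-.04*u;a=s["ee_rot"][2];d=g-s["eef_pos"][:2]
print(g,d@[np.cos(a),np.sin(a)],d@[np.sin(a),-np.cos(a)])
E
```

```text
[ 0.5508 -0.1382  0.04  ]
[ 0.6298 -0.1302  0.04  ]
[ 0.5525 -0.1919  0.04  ]
[ 0.5398 -0.0922  0.04  ]
(array([ 0.5511, -0.1391,  0.0344]), np.float64(0.00022719534145889734)) (array([ 0.5514, -0.1909,  0.0398]), np.float64(0.0013954214167557104)) (array([ 0.5432, -0.0931,  0.01  ]), np.float64(0.001064101301031777))
bin [ 0.5105 -0.0187  0.065 ]
bin [0.5248 0.1348 0.065 ]
[ 0.5923 -0.1334] -0.020310097770903958 -0.05552077556030533
```

```bash
echo '[[0.085,-0.012,-0.034,0.01,0],[0.085,-0.02,-0.0565,0.04,0],[0.085,-0.02,-0.0565,0.08,0],[0.06,-0.02,-0.0565,0.11,0],[0.05,-0.02,-0.0565,0.135,0],[0.05,-0.02,-0.0565,0.155,0],[0.05,-0.02,-0.0565,0.155,0],[0.0,-0.02,-0.0565,0.155,0],[0.0,-0.02,-0.0565,0.155,0],[0.0,-0.02,-0.0565,0.155,0],[0.0,-0.02,-0.0565,0.155,0],[0.0,-0.02,-0.0565,0.155,0],[0.0,-0.02,-0.0565,0.155,0]]' | python3 nudge.py 60
```

```text
t: 3.32
eef_pos: [0.5923, -0.1343, 0.0125]
ee_rot: [-3.142, 0.002, -3.017]
force: [-0.2, -0.2, -0.8]
width: 0.0239
gripper_force: 0.0
```

```bash
echo '[[0.0,0,0,0,0],[0.0,0,0,0,0],[0.0,0,0,0,0],[0.0,0,0,0,0]]' | python3 nudge.py 60; echo '[[0.0,0,0,-0.01,0],[0.0,0,0,-0.02,0],[0.0,0,0,-0.03,0],[0.0,0,0,-0.03,0],[0.0,0,0,-0.03,0]]' | python3 nudge.py 60;python3 - <<'E'
from h import *; import cv2
print(arm.get_state()["moment"])
f=arm.grab_frame("scene");cv2.imwrite("pics/s2.png",cv2.resize(f[150:400,200:520,::-1],None,fx=2,fy=2))
E
```

```text
t: 3.65
eef_pos: [0.5921, -0.1345, 0.0119]
ee_rot: [-3.141, 0.001, -3.017]
force: [0.0, 0.4, 4.7]
width: 0.0135
gripper_force: 59.8
t: 4.07
eef_pos: [0.5924, -0.1343, 0.0426]
ee_rot: [3.142, 0.002, -3.017]
force: [-0.7, 0.7, -3.5]
width: 0.0134
gripper_force: 59.8
[ 0.0338927  -0.455672    0.06264349]
```

View pics/s2.png

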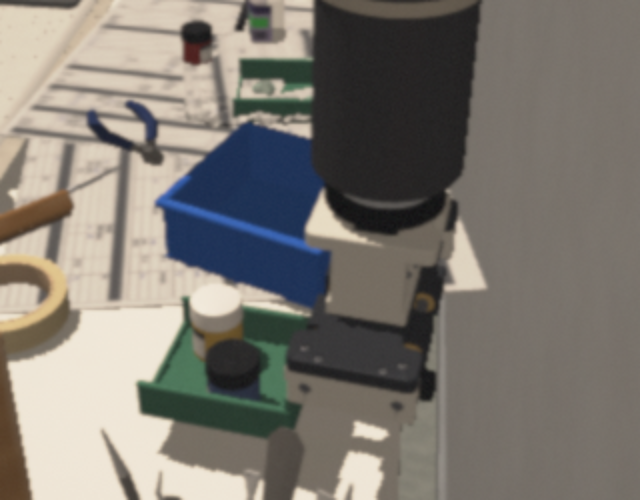

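```bash
echo '[[0,0,0,-0.01,0],[0,0,0,-0.03,0],[0,0,0,-0.05,0],[0,0,0,-0.07,0],[0,0,0,-0.09,0],[0,0,0,-0.11,0],[0,0.005,0.015,-0.13,0.02],[0,0.013,0.035,-0.145,0.04],[0,0.022,0.058,-0.155,0.06],[0,0.032,0.083,-0.163,0.09],[0,0.042,0.11,-0.163,0.12],[0,0.052,0.137,-0.163,0.15],[0,0.061,0.16,-0.163,0.17],[0,0.068,0.18,-0.163,0.19],[0,0.074,0.195,-0.163,0.2],[0,0.077,0.203,-0.163,0.21],[0,0.079,0.207,-0.163,0.21],[0,0.079,0.207,-0.163,0.21],[0,0.079,0.207,-0.163,0.21]]' | python3 nudge.py 60;python3 - <<'E'
from h import *; import cv2
print(arm.get_state()["moment"])
f=arm.grab_frame("scene");g=arm.grab_frame("wrist")
cv2.imwrite("pics/s3.png",cv2.hconcat([cv2.resize(f[60:360,170:490,::-1],(400,375)),cv2.resize(g[:,:,::-1],(400,375))]))
E
```

```text
t: 5.7
eef_pos: [0.4876, 0.061, 0.2047]
ee_rot: [-3.141, -0.0, 3.057]
force: [-0.6, -0.6, -3.9]
width: 0.0136
gripper_force: 59.8
[-0.01602386 -0.46177341 -0.03785761]
```

View pics/s3.png

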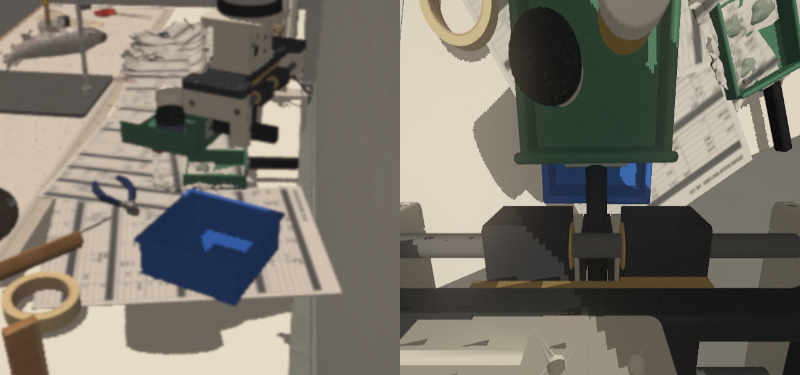

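Both views show the tray level above the bin with both pots in it. Next I'll ease the grip so that the pan swings down gradually.

```bash
cat > m.py <<'E'
from h import *
s=arm.get_state();print("   M",s["moment"].round(3),"Fz",s["force"][2].round(2),"w",s["width"].round(4))
E
n(){ :; }
echo '[[0,0,0,0,0],[0,0,0,0,0]]' | python3 nudge.py 45|tail -1;python3 m.py
echo '[[0,0,0,0,0],[0,0,0,0,0]]' | python3 nudge.py 36|tail -1;python3 m.py
echo '[[0,0,0,0,0],[0,0,0,0,0]]' | python3 nudge.py 30|tail -1;python3 m.py
echo '[[0,0,0,0,0],[0,0,0,0,0]]' | python3 nudge.py 25|tail -1;python3 m.py
```

```text
gripper_force: 44.8
gripper_force: 35.9
gripper_force: 30.0
gripper_force: 25.0Traceback (most recent call last):
  File "m.py", line 2, in <module>
    s=arm.get_state();print("   M",s["moment"].round(3),"Fz",s["force"][2].round(2),"w",s["width"].round(4))
                                                                                        ^^^^^^^^^^^^^^^^
AttributeError: 'float' object has no attribute 'round'
Traceback (most recent call last):
  File "m.py", line 2, in <module>
    s=arm.get_state();print("   M",s["moment"].round(3),"Fz",s["force"][2].round(2),"w",s["width"].round(4))
                                                                                        ^^^^^^^^^^^^^^^^
AttributeError: 'float' object has no attribute 'round'
Traceback (most recent call last):
  File "m.py", line 2, in <module>
    s=arm.get_state();print("   M",s["moment"].round(3),"Fz",s["force"][2].round(2),"w",s["width"].round(4))
                                                                                        ^^^^^^^^^^^^^^^^
AttributeError: 'float' object has no attribute 'round'
Traceback (most recent call last):
  File "m.py", line 2, in <module>
    s=arm.get_state();print("   M",s["moment"].round(3),"Fz",s["force"][2].round(2),"w",s["width"].round(4))
                                                                                        ^^^^^^^^^^^^^^^^
AttributeError: 'float' object has no attribute 'round'
```

```bash
sed -i 's/,"w".*/)/' m.py; python3 m.py
echo '[[0,0,0,0,0],[0,0,0,0,0]]' | python3 nudge.py 21|tail -1;python3 m.py
echo '[[0,0,0,0,0],[0,0,0,0,0]]' | python3 nudge.py 18|tail -1;python3 m.py
echo '[[0,0,0,0,0],[0,0,0,0,0]]' | python3 nudge.py 15|tail -1;python3 m.py
```

```text
M [ 0.012 -0.464  0.081] Fz -3.46
gripper_force: 21.0
   M [ 0.052 -0.364  0.016] Fz -3.33
gripper_force: 18.0
   M [ 0.137  0.024 -0.001] Fz -4.29
gripper_force: 15.0
   M [ 0.069 -0.12  -0.006] Fz -1.96
```

```bash
python3 - <<'E'
from h import *; import cv2
s=arm.get_state();print(s["t"],s["eef_pos"])
f=arm.grab_frame("scene");g=arm.grab_frame("wrist");h=arm.grab_frame("top")
c=lambda a:cv2.resize(a[:,:,::-1],(400,300))
cv2.imwrite("pics/s4.png",cv2.vconcat([cv2.hconcat([c(f[90:330,200:520]),c(g)]),cv2.hconcat([c(h[120:300,200:440]),c(f)])]))
E
```

```text
6.9667 [0.48783216 0.06121426 0.20463898]
```

View pics/s4.png

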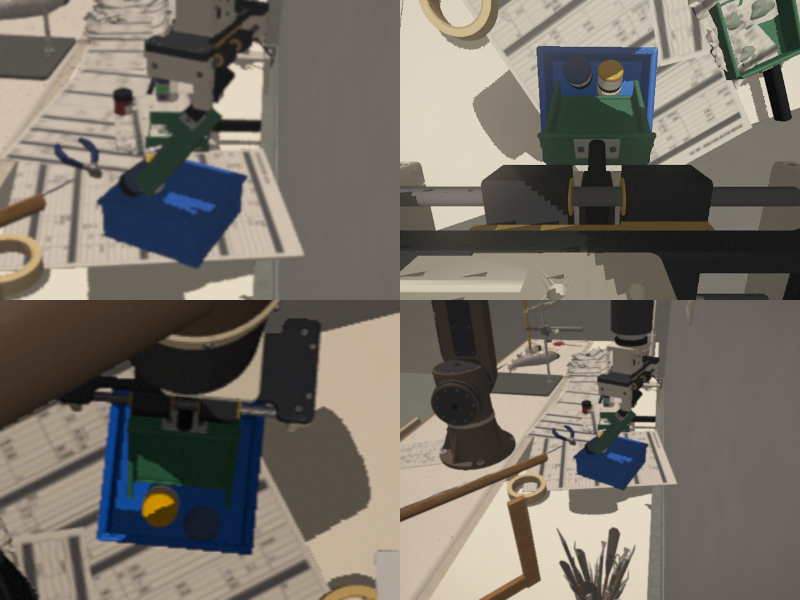

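The pan hangs at about 55°. Both pots are past the lip, in the front part of the bin, with one possibly leaning on the tray. I'll loosen the grip a bit more and then raise the tray clear.

```bash

echo '[[0,0,0,0,0],[0,0,0,0,0],[0,0,0,0,0]]' | python3 nudge.py 13|tail -1;python3 m.py
echo '[[0,0,0,-0.01,0],[0,0,0,-0.025,0],[0,0,0,-0.04,0],[0,0,0,-0.055,0],[0,0,0,-0.06,0],[0,0,0,-0.06,0],[0,0,0,-0.06,0]]' | python3 nudge.py 13;python3 m.py
python3 - <<'E'
from h import *; import cv2
f=arm.grab_frame("scene");g=arm.grab_frame("wrist");h=arm.grab_frame("top")
c=lambda a:cv2.resize(a[:,:,::-1],(400,300))
cv2.imwrite("pics/s5.png",cv2.vconcat([cv2.hconcat([c(f[90:330,200:520]),c(g)]),cv2.hconcat([c(h[120:300,200:440]),c(f)])]))
E
```

```text
gripper_force: 13.0
   M [ 0.046 -0.224 -0.037] Fz -2.6
t: 7.95
eef_pos: [0.4875, 0.0612, 0.2645]
ee_rot: [3.141, 0.0, 3.056]
force: [0.2, 0.1, -1.6]
width: 0.0141
gripper_force: 13.0
   M [ 0.038 -0.138  0.026] Fz -1.64
```

View pics/s5.png

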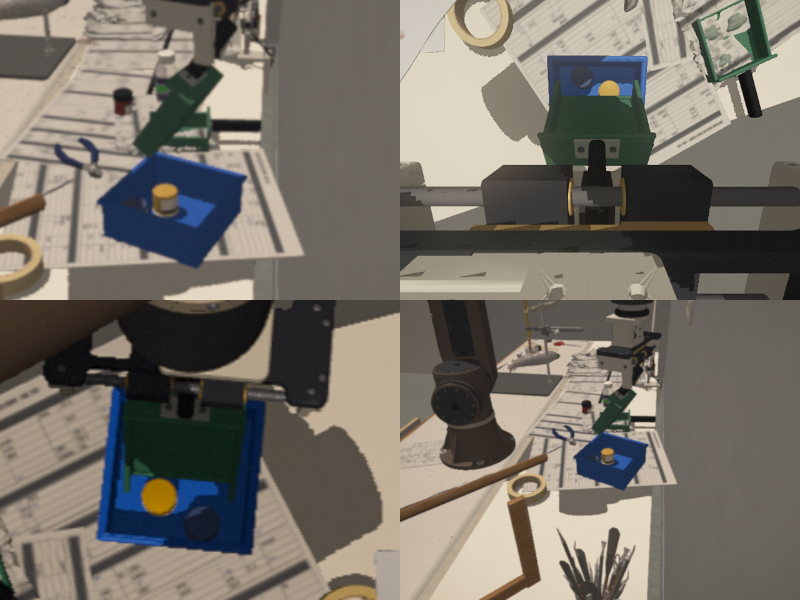

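The picture shows both pots standing inverted inside the bin, in the lower left view at about (158,496) and (200,523). The tray is empty and hangs at about 50°. I'll carry it back towards its old place and roll it down over the lip.

```bash

echo '[[0,-0.002,-0.01,0,-0.02],[0,-0.007,-0.03,0,-0.04],[0,-0.013,-0.055,0,-0.07],[0,-0.02,-0.085,0,-0.1],[0,-0.027,-0.115,0,-0.13],[0,-0.034,-0.145,0.01,-0.16],[0,-0.039,-0.167,0.025,-0.19],[0,-0.043,-0.182,0.045,-0.21],[0,-0.043,-0.182,0.065,-0.21],[0,-0.043,-0.182,0.085,-0.21],[0,-0.043,-0.182,0.1,-0.21],[0,-0.043,-0.182,0.11,-0.21],[0,-0.043,-0.182,0.11,-0.21],[0,-0.043,-0.182,0.11,-0.21]]' | python3 nudge.py 15;python3 m.py
python3 - <<'E'
from h import *; import cv2
f=arm.grab_frame("scene");g=arm.grab_frame("wrist");h=arm.grab_frame("top")
c=lambda a:cv2.resize(a[:,:,::-1],(400,300))
cv2.imwrite("pics/s6.png",cv2.vconcat([cv2.hconcat([c(f[180:420,200:520]),c(g)]),cv2.hconcat([c(h[100:280,240:480]),c(f)])]))
E
```

```text
t: 9.27
eef_pos: [0.5149, -0.1239, 0.1543]
ee_rot: [-3.141, -0.001, -3.016]
force: [0.4, -0.1, -1.7]
width: 0.0142
gripper_force: 15.0
   M [ 0.087 -0.266  0.021] Fz -1.65
```

View pics/s6.png

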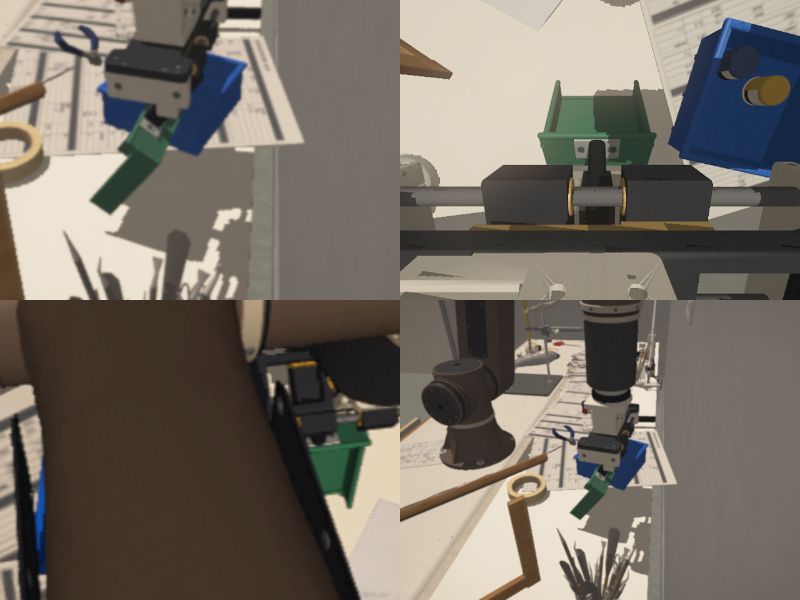

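The tray hangs at about 50° beside the bin, clear of everything, and the pots are still in the bin. I'll lower it until the lip touches the table.

```bash

echo '[[0,0,0,0.01,0],[0,0,0,0.018,0],[0,0,0,0.018,0]]' | python3 nudge.py 15|sed -n 2p;python3 m.py
echo '[[0,0,0,0.006,0],[0,0,0,0.006,0]]' | python3 nudge.py 15|sed -n 2p;python3 m.py
echo '[[0,0,0,0.006,0],[0,0,0,0.006,0]]' | python3 nudge.py 15|sed -n 2p;python3 m.py
```

```text
eef_pos: [0.5138, -0.1237, 0.1348]
   M [ 0.033 -0.045 -0.076] Fz -2.4
eef_pos: [0.5159, -0.1238, 0.1305]
   M [ 0.168 -0.597 -0.011] Fz -0.84
eef_pos: [0.5195, -0.1236, 0.1269]
   M [ 0.988 -1.891 -0.06 ] Fz 8.9
```

```bash

echo '[[0,-0.01,0,0,0],[0,-0.015,0,0.004,0],[0,-0.02,0,0.008,0],[0,-0.028,0,0.014,0],[0,-0.036,0,0.021,0],[0,-0.044,0,0.029,0],[0,-0.052,0,0.037,0],[0,-0.052,0,0.037,0]]' | python3 nudge.py 10;python3 m.py
```

```text
t: 10.67
eef_pos: [0.5668, -0.1172, 0.085]
ee_rot: [3.141, -0.003, -3.017]
force: [1.0, -0.1, -1.2]
width: 0.0142
gripper_force: 10.0
   M [ 0.068 -0.504 -0.018] Fz -1.18
```

```bash

echo '[[0,-0.007,0,0.008,0],[0,-0.013,0,0.017,0],[0,-0.018,0,0.026,0],[0,-0.023,0,0.036,0],[0,-0.027,0,0.046,0],[0,-0.031,0,0.056,0],[0,-0.034,0,0.066,0],[0,-0.036,0,0.074,0],[0,-0.036,0,0.074,0],[0,-0.036,0,0.074,0]]' | python3 nudge.py 8;python3 m.py
python3 - <<'E'
from h import *; import cv2
f=arm.grab_frame("scene");g=arm.grab_frame("wrist")
c=lambda a:cv2.resize(a[:,:,::-1],(400,300))
cv2.imwrite("pics/s7.png",cv2.hconcat([c(f[180:420,200:520]),c(g)]))
E
```

```text
t: 11.5
eef_pos: [0.6019, -0.1129, 0.0129]
ee_rot: [3.142, -0.001, -3.017]
force: [-0.7, -0.1, -1.3]
width: 0.0137
gripper_force: 8.0
   M [ 0.022  0.01  -0.006] Fz -1.29
```

View pics/s7.png

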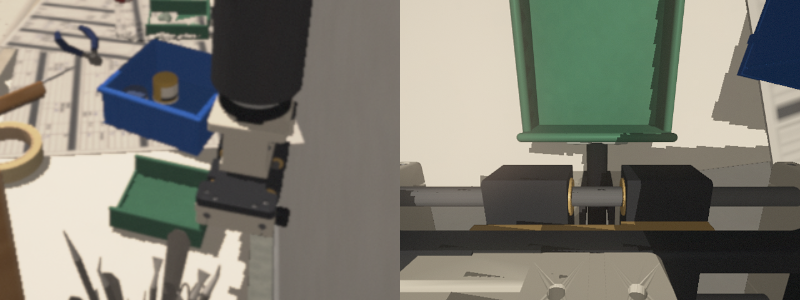

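The tray lies flat on the table, empty, and both pots are in the bin. I'll open the fingers and rise.

```bash

echo '[[0.016,0,0,0.001,0],[0.02,0,0,0.001,0],[0.03,0,0,0.001,0],[0.045,0,0,0.001,0],[0.06,0,0,0.001,0],[0.06,0,0,0.001,0],[0.06,0,0,0.001,0],[0.06,0,0,0.001,0],[0.06,0,0,-0.01,0],[0.06,0,0,-0.03,0],[0.06,0,0,-0.06,0],[0.06,0,0,-0.1,0],[0.06,0,0,-0.14,0],[0.06,0,0,-0.15,0],[0.06,0,0,-0.15,0],[0.06,0,0,-0.15,0]]' | python3 nudge.py 8;python3 m.py
python3 - <<'E'
from h import *; import cv2
f=arm.grab_frame("scene");g=arm.grab_frame("wrist")
c=lambda a:cv2.resize(a[:,:,::-1],(400,300))
cv2.imwrite("pics/s8.png",cv2.hconcat([c(f[180:420,200:520]),c(g)]))
E
```

```text
t: 12.93
eef_pos: [0.6028, -0.1128, 0.1654]
ee_rot: [3.141, 0.003, -3.017]
force: [-0.4, 0.4, -0.8]
width: 0.0603
gripper_force: 0.0
   M [ 0.017 -0.158  0.078] Fz -0.77
```

View pics/s8.png

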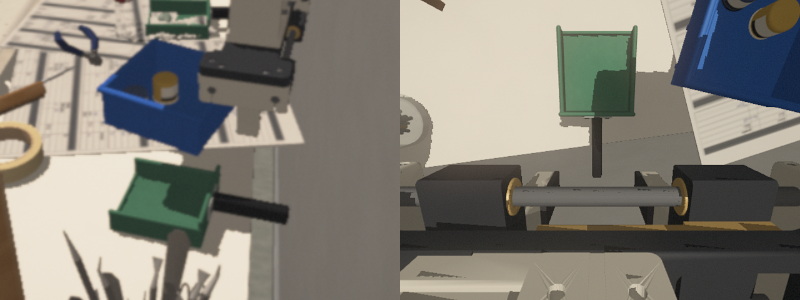

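The empty tray stands upright on the table, free of the gripper, and both pots are in the bin. I'll hand the job in.

```bash
python3 -c "
from station import arm
print(arm.job_done())"
```

```text
the job is handed in; nothing more can be done
None
```

I tipped both pots into the bin, set the empty tray down upright beside it, released it, and handed the job in at about 13 s of the 50 s allowed; no verdict was returned.

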